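# Load a cartridge under the sprung flap of an instrument port

## Robot

A 7-joint arm with a two-finger parallel gripper is mounted at the origin on the work surface. World frame = base frame: x ahead of the robot, y to its left, z up, the work surface at z = 0. Lengths are in m, angles in rad, forces in N, time in s.
With the tool pointing down it reaches from about 0.425 to 0.825 m from the base axis. Payload 3.6 kg.
Tool frame: the origin (TCP) lies on the front face of the gripper's body, between the roots of the fingers; the fingertips stand 84 mm ahead of it and the grasp point (between the pads) lies 65 mm ahead of it; x points along the fingers, z is the direction in which the jaws open and shut, and the axes are right-handed (so a half turn about x gives the same grasp; the last joint's range is limited). The gripper opens to 93 mm and grips with 3 to 60 N. Pads are 15 mm wide; open, the fingers measure 128 mm over their backs; the gripper's body (75 mm by 188 mm) begins 65 mm behind the grasp point.
Start: joints at [1.075, 0.615, -0.013, 1.423, 0.008, 1.103, -0.04], TCP at [0.294, -0.58, 0.303] pointing down, gripper open.
Joint ranges: [-3.12, 3.12], [-0.3, 2.06], [-1.34, 1.32], [0.26, 2.42], [-1.36, 4.5], [0.01, 1.98], [-2.84, 2.84]. Speed limits (rad/s): [2.79, 2.79, 3.14, 3.14, 3.14, 3.14, 3.14].

## Interface

Orientations are given as a unit quaternion [w, x, y, z].
In Python, from rig import sensors, cams, workorder gives the robot as it stands.
- The arm moves only by the tool jog_arm, never from a script. Its argument "series" is a list of rows, each a list of 3 entries, a list of its own where there are three numbers: the shift along the tool's x, y, z in cm, then the turn, a rotation vector about the tool's x, y, z in degrees, then the closure in counts, from 0 (fully open) to 255 (shut). A call has 1 to 8 rows; each row is the pose to reach, as a shift and turn from the pose measured when the call began, along the tool's axes at that moment; what a row does not reach only later rows make up. A row lasts 1/10 s, in which the tool goes at most 50 mm and 8.59 degrees, less where a joint would pass 70% of its speed; a pose out of reach is approached as far as the arm can. A call with a gripper value outside its range is refused whole. The fingers move at their own pace and stop on an object; "newtons" is the grip in N (left out, the last holds). Time passes only in rows, so rows that repeat a pose let the fingers close. It gives the time, the measured TCP pose, the force and the opening at its end, in the units of the state.
- sensors.get_state(): the state, without advancing time (a new reading comes with each control period).
- cams.grab_frame(name): name is "scene" or "top"; returns a dict with "color" (384x512x3 uint8, red, green, blue), "vertical_fov" (degrees; the focal length in pixels is half the picture's height over the tangent of half this angle, whatever the lens; pixels are square), "cx", "cy" (the principal point, pixels), "R" (3x3) and "t" (3): a world point X has camera coordinates R X + t. Camera axes: x right, y down, z forward; pixel columns grow to the right and rows downward; lengths in m; the calibration is good to about 2 mm. A picture is of the moment at which its call begins. There is no depth.
- workorder.sign_off(): hands the job in, once; it reports no verdict.
The state is a dict: "t": time; "joint_positions": joint angles; "dq": joint speeds; "joint_torque": joint torques, N m; "eef_pos": TCP position; "tool_rot": TCP orientation; "ft_force": force on the tool from outside, world axes, zero at the start; "ft_torque": the same for the moment, N m; "finger_gap": finger opening in m.
Only numpy, scipy, OpenCV 4.12 (cv2) and the standard library are available. Lean on these libraries where they do the work, as an engineer would, in place of code of your own. Each camera call takes 0.05 s, during which the arm holds its last target.

## Task

Load the white cartridge into the instrument's port: press the flap's long bar down with one fingertip and keep the sprung flap open while the other fingertip pushes the cartridge along its channel, under the flap and fully home. Then let the flap spring shut behind it. Only push the cartridge, do not lift it, and leave the bottle, vials and screwdriver where they are.

Things in the scene. Friction and masses are not known exactly. Their poses are not given: they have to be found in the camera images.
- port: Grey base plate 300 x 135 x 12 mm fixed to the bench, carrying a channel. Origin at bench level on the channel's centre line, under the front edge of the flap's cover. +x: way the cartridge is pushed; +y: towards the press bar. Channel floor z 12 mm, 46 mm wide, from x -155 mm. Guides ahead of the cover (x < 0) are 24 mm high, bay walls 45 mm (heights above the bench).
- flap (a joint): Sprung rocker flap, rad: 0 shut, 0.9 wide open (its stop). Hinge line along port x at port y 29 mm, z 50 mm; cover over the bay on the -y side, press bar on the +y side: pressing the bar down lifts the cover. Spring: 1.5 N at the bar to start, 5 N open. Its tongue clears the cartridge from 0.5 rad. Pressed 25 mm out from the hinge down to 30 mm above the bench it stands at 0.75.
- press_bar (a point): Point on top of the press bar at mid-length, 34 mm from the hinge line (port x -35, y 63 mm, 52 mm above the bench when shut). The bar is a 4 mm aluminium plate, 210 mm long (port x -140 to 70 mm), reaching 48 mm out from the hinge line (port y 29 to 77 mm): a fingertip can slide along it while pressing it down. It turns with the flap.
- tongue (a point): Lower end of the flap's tongue, a strip 4 mm thick (port x 0 to 4 mm) and 11 mm wide (port y -23 to -12 mm) that hangs from the cover's front edge to 24 mm above the bench when shut. It bars the way of the cartridge's block; once the cartridge is home it drops behind the block, beside the tail.
- cartridge: Loose white cartridge, about 120 g, lying in the channel, x along port x. Block 45 long x 43 wide x 32 mm high; a tail 25 long x 16 wide x 32 mm high on its centre line towards -x. Origin under the block's centre: tail end face (push here) at x -47.5 mm, front face at +22.5 mm. Fully home its origin is at port x 34.5 mm and the tail still sticks out 13 mm ahead of the cover.
- stop (a point): Middle of the end stop's face, a dark steel block closing the far end of the channel (port x 57 mm, y 0, 27 mm above the bench); the cartridge's front face meets it when fully home. The white case behind it (port x 78 to 140 mm) is 74 mm high.
- cover (a point): Middle of the top of the flap's aluminium cover over the bay, 54 mm across (port y -25 to 29 mm when shut) and 70 mm long (port x 0 to 70 mm), 4 mm thick, top 52 mm above the bench when shut. Wide open, its free edge is 95 mm above the bench and it leans over the channel, so a finger that stands in the channel must stay at port x < 0.
- reagent_bottle: Amber bottle, 70 mm wide, 140 mm high, loose, a bystander. Origin at the centre of its underside.
- vial_a: Clear vial with a white cap, 28 mm wide, 50 mm high, loose, a bystander. Origin at the centre of its underside.
- vial_b: Amber vial with a black cap, 28 mm wide, 50 mm high, loose, a bystander. Origin at the centre of its underside.
- driver: Small black screwdriver, 150 mm long, lying loose, a bystander. Its x axis runs from handle to tip.
Mind the look-alikes: they are no part of the job. Leave any green, pink or red look-alike of the cartridge alone.

How it is judged:
By the outcome, as a careful person would: the job done as asked, in the order asked, and still so for the second after the job is handed in, with the robot touching nothing.
It also fails if it takes over 32 s, if anything falls off the work surface, if the arm or the gripper's body presses on something with over 40 N, if the wrist force passes 120 N, or if a joint passes its speed limit or range.

## Working session

There is one attempt and no reset: what is moved stays moved. The work goes in short steps, Python scripts to look and compute and a tool call to move; the robot and the scene stay as the last step left them, time stands still between calls to the robot, and variables do not carry over. Pictures are saved under pics/ and viewed, and the job is handed in when it is done.

Besides the shell and the picture viewer there is one more tool, called after "Request:" as name(argument=value, ...) on one line, values as JSON. jog_arm: Moves the arm, as the interface text tells. Its arguments: {"type":"object","properties":{"series":{"type":"array"},"newtons":{"type":"number"}},"required":["series"]}

```bash
ls; mkdir -p pics; python3 - <<'E'
from rig import sensors, cams
import cv2,numpy as np,pickle
s=sensors.get_state(); print({k:np.round(v,3).tolist() for k,v in s.items()})
for n in("scene","top"):
    f=cams.grab_frame(n); pickle.dump(f,open(f"pics/{n}0.pkl","wb"))
    cv2.imwrite(f"pics/{n}0.png",cv2.resize(f["color"][:,:,::-1],None,fx=1.5,fy=1.5,interpolation=cv2.INTER_CUBIC))
    print(n,{k:np.round(v,4).tolist() for k,v in f.items() if k!="color"})
E
```

```text
pics
{'t': 0.0, 'joint_positions': [1.074, 0.616, -0.013, 1.425, 0.008, 1.103, -0.04], 'dq': [-0.0, -0.001, 0.002, 0.001, 0.0, 0.0, 0.0], 'joint_torque': [-0.0, -45.894, 0.209, -16.574, -0.061, 0.02, 0.0], 'eef_pos': [0.294, -0.579, 0.302], 'tool_rot': [0.602, 0.37, 0.603, -0.369], 'ft_force': [-1.147, 0.271, -0.075], 'ft_torque': [-0.045, -0.023, 0.008], 'finger_gap': 0.093}
scene {'vertical_fov': 51.5647, 'cx': 258.5195, 'cy': 194.4954, 'R': [[0.7972, 0.6035, 0.015], [0.3289, -0.4133, -0.8491], [-0.5063, 0.6818, -0.528]], 't': [-0.4783, -0.1066, 1.2805]}
top {'vertical_fov': 54.7605, 'cx': 251.2517, 'cy': 186.6961, 'R': [[0.0256, -0.9997, -0.0026], [-0.992, -0.025, -0.1238], [0.1237, 0.0058, -0.9923]], 't': [0.0199, 0.557, 0.9268]}
```

View pics/scene0.png

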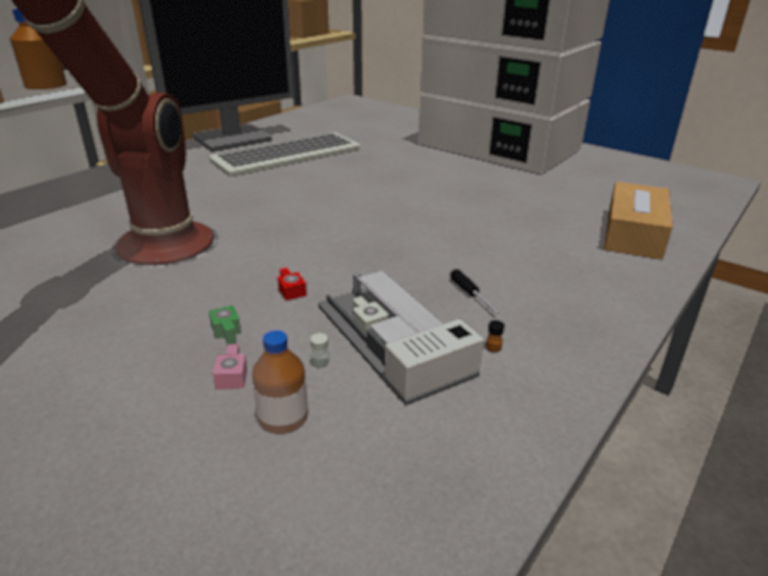

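View pics/top0.png

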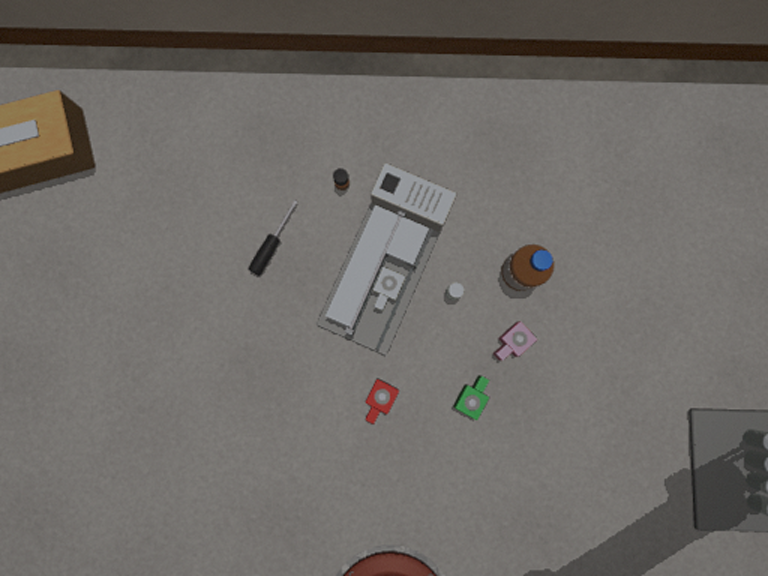

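```bash
python3 - <<'E'
import cv2,pickle
f=pickle.load(open("pics/top0.pkl","rb"))["color"][100:245,200:345]
cv2.imwrite("pics/topc.png",cv2.resize(f[:,:,::-1],(580,580),interpolation=cv2.INTER_CUBIC))
f=pickle.load(open("pics/scene0.pkl","rb"))["color"][170:280,200:340]
cv2.imwrite("pics/scenec.png",cv2.resize(f[:,:,::-1],(700,550),interpolation=cv2.INTER_CUBIC))
E
```

```text
(no output)
```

View pics/topc.png

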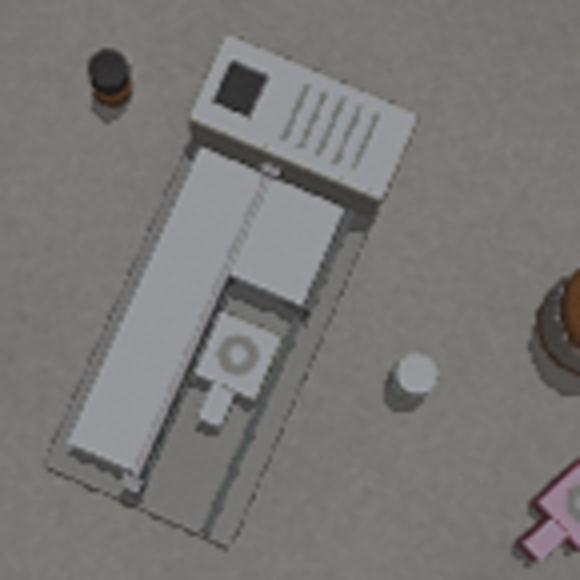

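View pics/scenec.png

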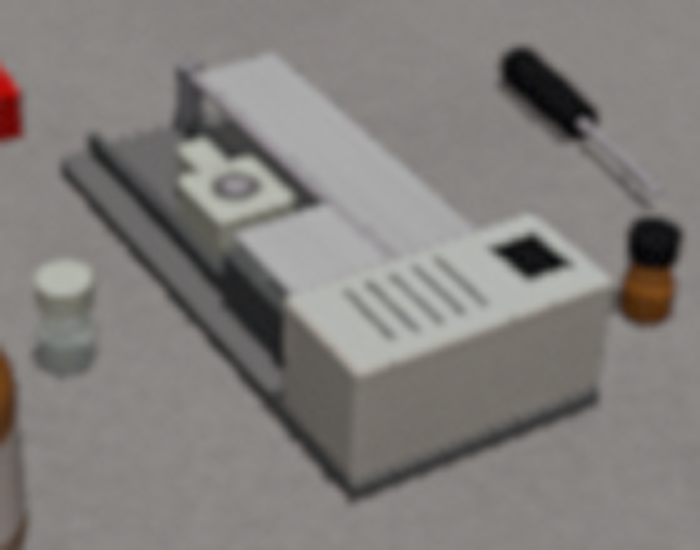

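```bash
cat > h.py <<'E'
import numpy as np,pickle
def ray(f,u,v,z):
    F=f["color"].shape[0]/2/np.tan(np.radians(f["vertical_fov"])/2)
    d=f["R"].T@np.array([(u-f["cx"])/F,(v-f["cy"])/F,1]); c=-f["R"].T@f["t"]
    return c+d*(z-c[2])/d[2]
def proj(f,X):
    F=f["color"].shape[0]/2/np.tan(np.radians(f["vertical_fov"])/2)
    p=f["R"]@X+f["t"]; return np.array([f["cx"]+F*p[0]/p[2],f["cy"]+F*p[1]/p[2]])
E
cat > fit.py <<'E'
from h import *
f=pickle.load(open("pics/top0.pkl","rb")); g=pickle.load(open("pics/scene0.pkl","rb"))
f={k:np.array(v) for k,v in f.items()}; g={k:np.array(v) for k,v in g.items()}
T=lambda u,v,z: ray(f,(u+.5)/4-.5+200,(v+.5)/4-.5+100,z)
S=lambda u,v,z: ray(g,(u+.5)/5-.5+200,(v+.5)/5-.5+170,z)
def fit(P,Q):
    P=np.array(P,float);Q=np.array(Q)[:,:2]
    p=P-P.mean(0);q=Q-Q.mean(0)
    a=np.arctan2((p[:,0]*q[:,1]-p[:,1]*q[:,0]).sum(),(p*q).sum())
    R=np.array([[np.cos(a),-np.sin(a)],[np.sin(a),np.cos(a)]])
    t=Q.mean(0)-R@P.mean(0)
    print("yaw",a,"org",t,"res mm",np.round((Q-(P@R.T+t))*1000,1).tolist()); return a,R,t
P=[(-.140,.077),(0,-.025),(.07,-.025),(.07,.077),(-.14,.029)]
a,R,t=fit(P,[T(68,443,.052),T(302,304,.052),T(346,208,.052),T(203,147,.052),T(134,472,.052)])
S3=[S(236,237,.052),S(190,75,.052),S(277,54,.052)]
fit([(0,-.025),(-.14,.029),(-.14,.077)],S3)
for n,p in dict(blk_r=T(281,350,.044),ring=T(239,354,.044),tailend=T(210,429,.044),tailL=T(197,421,.044),tailR=T(221,433,.044),frontL=T(226,315,.044),frontR=T(283,340,.044),ringS=S(237,185,.044),vialA=T(417,373,.05),bottle=ray(f,541/1.5,260/1.5,.14),vialB=T(108,70,.05),case1=T(415,116,.074),case2=T(190,120,.074),case3=T(378,203,.074),case4=T(230,37,.074)).items():
    print(n,np.round(p,4),"port mm",np.round((R.T@(p[:2]-t))*1000,1))
E
python3 fit.py
```

```text
yaw -0.3920875825427106 org [ 0.59237985 -0.00385382] res mm [[-0.7, -0.9], [1.4, 0.6], [-0.0, 0.2], [-1.1, -1.0], [0.4, 1.2]]
yaw -0.3869574792811843 org [ 0.59355043 -0.00378724] res mm [[1.1, -0.6], [-2.8, -1.0], [1.7, 1.6]]
blk_r [ 0.5553 -0.0138  0.044 ] port mm [-30.5 -23.4]
ring [0.552 0.013 0.044] port mm [-43.8   0.2]
tailend [0.5034 0.0304 0.044 ] port mm [-95.3  -2.3]
tailL [0.5083 0.0388 0.044 ] port mm [-94.    7.3]
tailR [0.501  0.0234 0.044 ] port mm [-94.8  -9.8]
frontL [0.5771 0.022  0.044 ] port mm [-24.  18.]
frontR [ 0.5618 -0.015   0.044 ] port mm [-24. -22.]
ringS [0.5505 0.0168 0.044 ] port mm [-46.6   3.1]
vialA [ 0.542  -0.1004  0.05  ] port mm [  -9.7 -108.5]
bottle [ 0.5808 -0.2191  0.14  ] port mm [  71.5 -203.3]
vialB [0.736 0.103 0.05 ] port mm [ 91.9 153.6]
case1 [ 0.7031 -0.0945  0.074 ] port mm [136.9 -41.5]
case2 [0.6969 0.048  0.074 ] port mm [76.8 87.9]
case3 [ 0.6462 -0.0717  0.074 ] port mm [ 75.7 -42.1]
case4 [0.752  0.0239 0.074 ] port mm [136.9  86.7]
```

```bash
cat > tgt.py <<'E'
import numpy as np,sys
from scipy.spatial.transform import Rotation as Ro
from rig import sensors
a=-0.391; O=np.array([.593,-.004])
R2=np.array([[np.cos(a),-np.sin(a)],[np.sin(a),np.cos(a)]])
s=sensors.get_state(); p=np.array(s["eef_pos"]); Rt=Ro.from_quat(np.array(s["tool_rot"])[[1,2,3,0]]).as_matrix()
print("t",round(s["t"],2),"port pos mm",np.round(R2.T@(p[:2]-O)*1000,1),"z",np.round(p[2]*1000,1),"gap",s["finger_gap"],"F port",np.round(R2.T@np.array(s["ft_force"])[:2],1),np.round(s["ft_force"][2],1),"q",np.round(s["joint_positions"],2))
def to(px,py,z,sg=1):
    w=np.r_[O+R2@[px/1000,py/1000],z/1000]
    x=np.array([0,0,-1.]); zz=sg*np.r_[R2[:,1],0]; y=np.cross(zz,x)
    Rd=np.c_[x,y,zz]
    print((px,py,z,sg),"shift cm",np.round(Rt.T@(w-p)*100,2),"rotvec deg",np.round(np.degrees(Ro.from_matrix(Rt.T@Rd).as_rotvec()),2))
for k in sys.argv[1:]: to(*map(float,k.split(",")))
print(np.round(Rt,2).tolist())
E
python3 tgt.py -115,32,230,1 -115,32,230,-1
```

```text
t 0.1 port pos mm [ -57.2 -645.6] z 301.7 gap 0.09301529644586774 F port [-0.2 -0.3] -0.8 q [ 1.07  0.62 -0.01  1.42  0.01  1.1  -0.04]
(-115.0, 32.0, 230.0, 1.0) shift cm [  7.28  47.63 -48.53] rotvec deg [-1.3068e+02 -7.0000e-02 -1.5000e-01]
(-115.0, 32.0, 230.0, -1.0) shift cm [  7.28  47.63 -48.53] rotvec deg [49.32 -0.12  0.06]
[[-0.0, 0.89, 0.45], [0.0, 0.45, -0.89], [-1.0, -0.0, -0.0]]
```

Request:
jog_arm(series=[[[1,24,-24],[24,0,0],129],[[2,24,-24],[24,0,0],129],[[3,24,-24],[24,0,0],129],[[4,35,-36],[40,0,0],129],[[4,48,-48],[49,0,0],129],[[4,48,-48],[49,0,0],129],[[4,48,-48],[49,0,0],129],[[4,47.6,-48.5],[49.3,0,0],129]])

```text
t: 0.9
eef_pos: [0.4166, -0.1974, 0.2775]
tool_rot: [0.393, 0.588, 0.394, -0.587]
ft_force: [1.0, -0.2, -0.5]
finger_gap: 0.0461
```

```bash
python3 tgt.py -115,32,230,-1
```

```text
t 0.9 port pos mm [ -89.3 -246. ] z 277.5 gap 0.046145295694050396 F port [1.  0.2] -0.5 q [ 0.27  0.36  0.17  1.98 -0.09  0.8  -1.47]
(-115.0, 32.0, 230.0, -1.0) shift cm [  4.8   -2.55 -27.8 ] rotvec deg [ 0.02 -0.09  0.11]
[[-0.0, 0.92, -0.38], [0.0, -0.38, -0.92], [-1.0, -0.0, -0.0]]
```

Request:
jog_arm(series=[[[2,-2.5,-14],[0,0,0],129],[[3,-2.5,-20],[0,0,0],129],[[4,-2.5,-27.8],[0,0,0],129],[[4.8,-2.5,-27.8],[0,0,0],129],[[4.8,-2.5,-27.8],[0,0,0],129],[[4.8,-2.5,-27.8],[0,0,0],129],[[4.8,-2.5,-27.8],[0,0,0],129],[[4.8,-2.5,-27.8],[0,0,0],129]])

```text
t: 1.7
eef_pos: [0.499, 0.0698, 0.2294]
tool_rot: [-0.393, -0.587, -0.395, 0.588]
ft_force: [0.2, 0.2, 0.4]
finger_gap: 0.0458
```

```bash
python3 tgt.py -115,32,150,-1; cat > snap.py <<'E'
import cv2,sys,pickle
from rig import cams
n=sys.argv[1]
f=cams.grab_frame("top"); pickle.dump(f,open(f"pics/top{n}.pkl","wb"))
a=cv2.resize(f["color"][100:245,200:345,::-1],(400,400),interpolation=cv2.INTER_CUBIC)
f=cams.grab_frame("scene"); pickle.dump(f,open(f"pics/scene{n}.pkl","wb"))
b=cv2.resize(f["color"][140:280,200:340,::-1],(400,400),interpolation=cv2.INTER_CUBIC)
cv2.imwrite(f"pics/s{n}.png",cv2.hconcat([a,b]))
E
python3 snap.py 1
```

```text
t 1.7 port pos mm [-115.    32.4] z 229.4 gap 0.04580453207223011 F port [0.1 0.2] 0.4 q [-0.27  0.49  0.13  1.93 -0.09  0.73 -2.05]
(-115.0, 32.0, 150.0, -1.0) shift cm [7.94 0.03 0.04] rotvec deg [ 0.14 -0.02  0.18]
[[-0.0, 0.93, -0.38], [0.0, -0.38, -0.93], [-1.0, -0.0, -0.0]]
```

View pics/s1.png

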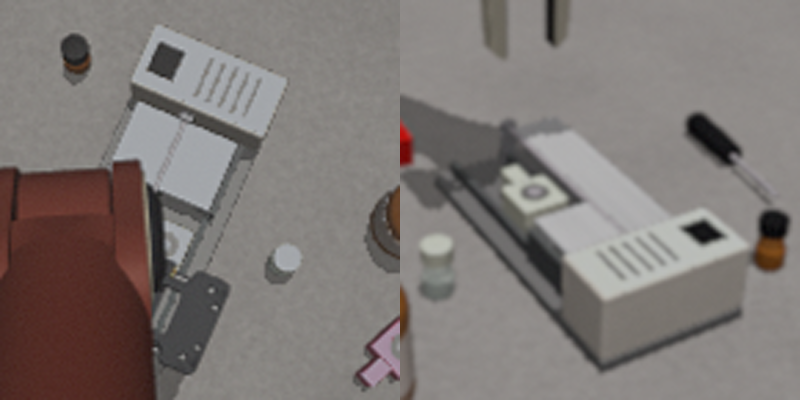

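Request:
jog_arm(series=[[[4,0,0],[0,0,0],129],[[8,0,0],[0,0,0],129],[[8.5,0,0],[0,0,0],129],[[8.5,0,0],[0,0,0],129]])

```text
t: 2.2
eef_pos: [0.4985, 0.0662, 0.1448]
tool_rot: [-0.391, -0.587, -0.393, 0.59]
ft_force: [0.7, -0.2, 0.6]
finger_gap: 0.046
```

```bash
python3 tgt.py -115,32,114,-1;python3 snap.py 2; python3 - <<'E'
import cv2,pickle
f=pickle.load(open("pics/scene2.pkl","rb"))["color"][150:230,210:310]
cv2.imwrite("pics/z2.png",cv2.resize(f[:,:,::-1],(700,560),interpolation=cv2.INTER_CUBIC))
E
```

```text
t 2.2 port pos mm [-114.2   28.8] z 144.8 gap 0.04600794097061316 F port [0.7 0.1] 0.6 q [-0.24  0.62  0.1   2.01 -0.12  0.52 -2.02]
(-115.0, 32.0, 114.0, -1.0) shift cm [ 3.08 -0.07 -0.32] rotvec deg [-0.26  0.08  0.2 ]
[[-0.0, 0.92, -0.39], [-0.0, -0.39, -0.92], [-1.0, -0.0, 0.0]]
```

View pics/z2.png

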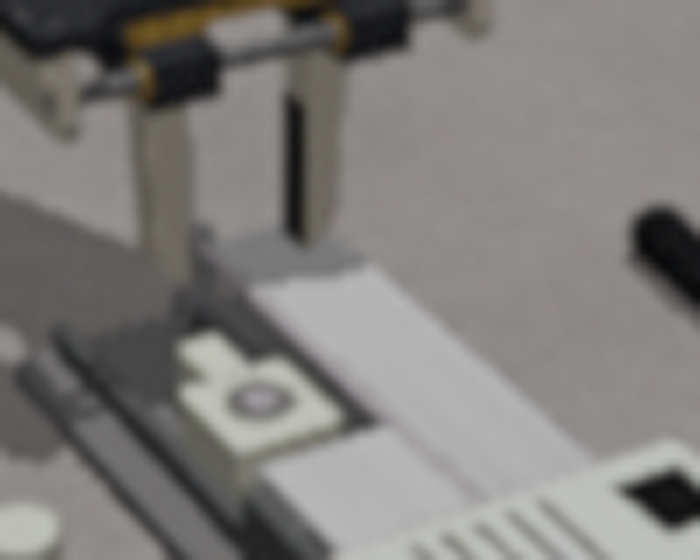

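```bash
python3 - <<'E'
from h import *
g={k:np.array(v) for k,v in pickle.load(open("pics/scene2.pkl","rb")).items()}
a=-.391;O=np.array([.593,-.004]);R=np.array([[np.cos(a),-np.sin(a)],[np.sin(a),np.cos(a)]])
for u,v in((145,268),(188,285),(303,245),(325,235),(288,232)):
    p=ray(g,(u+.5)/7-.5+210,(v+.5)/7-.5+150,.061); print((u,v),np.round(R.T@(p[:2]-O)*1000,1))
E
```

```text
(145, 268) [-122.8   -4.6]
(188, 285) [-104.3    3.7]
(303, 245) [-109.   55.]
(325, 235) [-111.4   66.1]
(288, 232) [-120.2   54.9]
```

Request:
jog_arm(series=[[[0.6,0,-0.2],[0,0,0],129],[[1.2,0,-0.2],[0,0,0],129],[[1.8,0,-0.2],[0,0,0],129],[[2.4,0,-0.2],[0,0,0],129],[[3.0,0,-0.2],[0,0,0],129],[[3.0,0,-0.2],[0,0,0],129]])

```text
t: 2.9
eef_pos: [0.5014, 0.0689, 0.1165]
tool_rot: [0.392, 0.589, 0.392, -0.587]
ft_force: [-0.3, -0.9, 6.0]
finger_gap: 0.0461
```

```bash
python3 tgt.py -60,31,114,-1;python3 snap.py 3
```

```text
t 2.9 port pos mm [-112.4   32.5] z 116.5 gap 0.04612119403743728 F port [ 0.  -0.9] 6.0 q [-0.24  0.67  0.09  2.02 -0.13  0.45 -2.02]
(-60.0, 31.0, 114.0, -1.0) shift cm [0.26 5.24 0.13] rotvec deg [-0.22 -0.13 -0.13]
[[0.0, 0.92, -0.38], [0.0, -0.38, -0.92], [-1.0, 0.0, -0.0]]
```

View pics/s3.png

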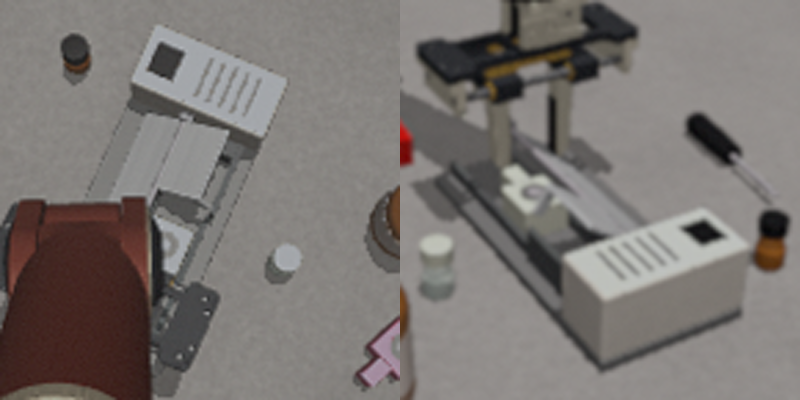

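Request:
jog_arm(series=[[[0.3,0,0.15],[0,0,0],129],[[0.3,0.6,0.15],[0,0,0],129],[[0.3,1.2,0.15],[0,0,0],129],[[0.3,1.8,0.15],[0,0,0],129],[[0.3,2.4,0.15],[0,0,0],129],[[0.3,3,0.15],[0,0,0],129],[[0.3,3.5,0.15],[0,0,0],129],[[0.3,3.5,0.15],[0,0,0],129]])

```text
t: 3.8
eef_pos: [0.532, 0.0569, 0.1135]
tool_rot: [0.391, 0.589, 0.395, -0.587]
ft_force: [-3.1, 4.5, 4.3]
finger_gap: 0.046
```

```bash
python3 tgt.py -30,31,114,-1;python3 snap.py 4
```

```text
t 3.8 port pos mm [-79.6  33. ] z 113.5 gap 0.045998422192010835 F port [-4.6  3. ] 4.3 q [-0.2   0.71  0.08  1.94 -0.12  0.5  -1.99]
(-30.0, 31.0, 114.0, -1.0) shift cm [-0.07  4.96  0.2 ] rotvec deg [-0.07 -0.25  0.15]
[[-0.0, 0.92, -0.38], [0.0, -0.38, -0.92], [-1.0, -0.0, -0.0]]
```

View pics/s4.png

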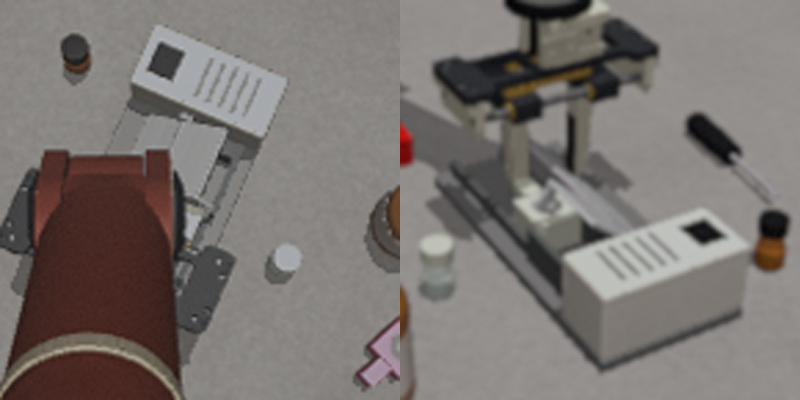

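Request:
jog_arm(series=[[[0,0.5,0.2],[0,0,0],129],[[0,1,0.2],[0,0,0],129],[[0,1.5,0.2],[0,0,0],129],[[0,2,0.2],[0,0,0],129],[[0,2.5,0.2],[0,0,0],129],[[0,2.5,0.2],[0,0,0],129]])

```text
t: 4.5
eef_pos: [0.553, 0.048, 0.1129]
tool_rot: [0.39, 0.588, 0.397, -0.587]
ft_force: [-3.1, 3.9, 3.2]
finger_gap: 0.0461
```

```bash
python3 tgt.py -20,31,114,-1;python3 snap.py 5
```

```text
t 4.5 port pos mm [-56.8  32.9] z 112.9 gap 0.04608915761762419 F port [-4.4  2.4] 3.2 q [-0.17  0.73  0.08  1.88 -0.12  0.54 -1.97]
(-20.0, 31.0, 114.0, -1.0) shift cm [-0.13  3.68  0.19] rotvec deg [ 0.06 -0.34  0.41]
[[-0.0, 0.92, -0.38], [0.01, -0.38, -0.92], [-1.0, -0.01, -0.01]]
```

View pics/s5.png

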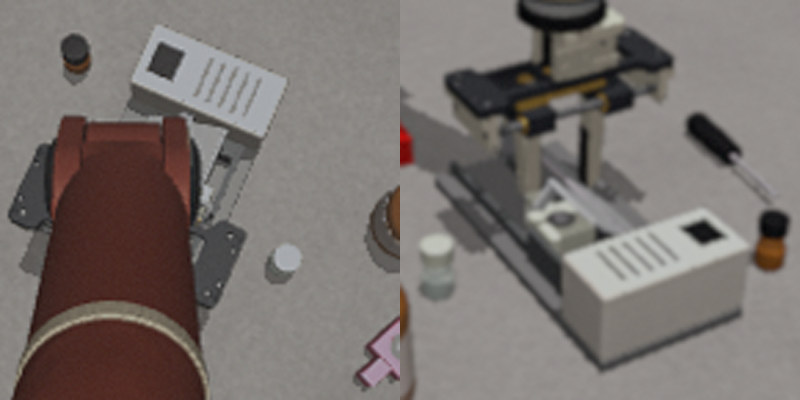

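Request:
jog_arm(series=[[[0,0.5,0.15],[0,0,0.3],129],[[0,1,0.15],[0,0,0.3],129],[[0,1.5,0.15],[0,0,0.3],129],[[0,2,0.15],[0,0,0.3],129],[[0,2.5,0.15],[0,0,0.3],129],[[0,3,0.15],[0,0,0.3],129],[[0,3.2,0.15],[0,0,0.3],129],[[0,3.2,0.15],[0,0,0.3],129]])

```text
t: 5.4
eef_pos: [0.5805, 0.0374, 0.1122]
tool_rot: [0.391, 0.588, 0.398, -0.586]
ft_force: [-2.7, 4.1, 4.8]
finger_gap: 0.0456
```

```bash
python3 tgt.py -20,31,114,-1;python3 snap.py 6
```

```text
t 5.4 port pos mm [-27.3  33.5] z 112.2 gap 0.04563900139324262 F port [-4.   2.8] 4.8 q [-0.14  0.75  0.08  1.8  -0.11  0.59 -1.95]
(-20.0, 31.0, 114.0, -1.0) shift cm [-0.18  0.73  0.25] rotvec deg [ 0.2  -0.43  0.42]
[[-0.0, 0.93, -0.38], [0.01, -0.38, -0.93], [-1.0, -0.01, -0.01]]
```

View pics/s6.png

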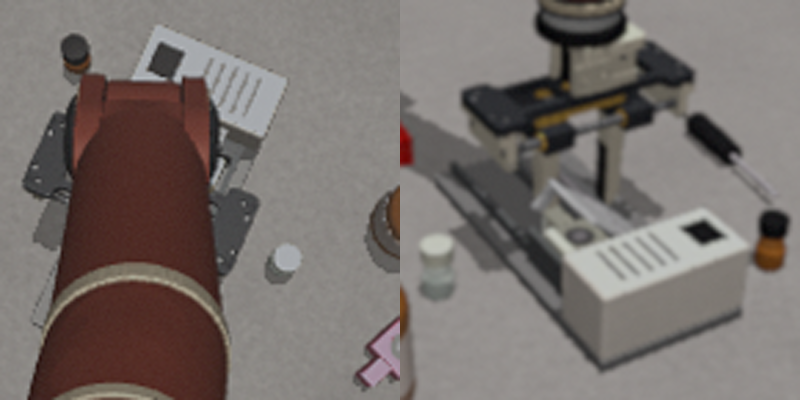

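Nearly home (about 7 mm left); no stop force yet. Continue gently until the force rises.

Request:
jog_arm(series=[[[0,0.3,0.15],[0,0,0.3],129],[[0,0.5,0.15],[0,0,0.3],129],[[0,0.7,0.15],[0,0,0.3],129],[[0,0.9,0.15],[0,0,0.3],129],[[0,1.0,0.15],[0,0,0.3],129]])

```text
t: 6.0
eef_pos: [0.5846, 0.036, 0.1116]
tool_rot: [-0.389, -0.586, -0.401, 0.587]
ft_force: [-9.2, 5.7, 10.9]
finger_gap: 0.0462
```

```bash
python3 tgt.py -20,31,114,-1
```

```text
t 6.0 port pos mm [-23.   33.8] z 111.6 gap 0.04618232247183518 F port [-10.7   1.8] 10.9 q [-0.14  0.76  0.07  1.79 -0.11  0.61 -1.95]
(-20.0, 31.0, 114.0, -1.0) shift cm [-0.24  0.3   0.28] rotvec deg [ 0.28 -0.44  0.9 ]
[[-0.01, 0.93, -0.38], [0.01, -0.38, -0.93], [-1.0, -0.02, -0.01]]
```

Request:
jog_arm(series=[[[0,0.6,0.15],[0,0,0.6],129],[[0,1.0,0.15],[0,0,0.6],129],[[0,1.3,0.15],[0,0,0.6],129],[[0,1.3,0.15],[0,0,0.6],129]])

```text
t: 6.4
eef_pos: [0.586, 0.0355, 0.1113]
tool_rot: [-0.384, -0.581, -0.406, 0.592]
ft_force: [-18.9, 9.9, 23.0]
finger_gap: 0.0457
```

```bash
python3 tgt.py -20,31,114,-1; python3 snap.py 7; python3 - <<'E'
import cv2,pickle
f=pickle.load(open("pics/scene7.pkl","rb"))["color"][190:260,230:320]
cv2.imwrite("pics/z7.png",cv2.resize(f[:,:,::-1],(720,560),interpolation=cv2.INTER_CUBIC))
E
```

```text
t 6.4 port pos mm [-21.6  33.9] z 111.3 gap 0.04573677070913582 F port [-21.3   1.9] 23.0 q [-0.13  0.77  0.07  1.77 -0.11  0.63 -1.95]
(-20.0, 31.0, 114.0, -1.0) shift cm [-0.28  0.15  0.29] rotvec deg [ 0.3  -0.31  1.93]
[[-0.03, 0.93, -0.38], [0.02, -0.38, -0.93], [-1.0, -0.03, -0.01]]
```

View pics/z7.png

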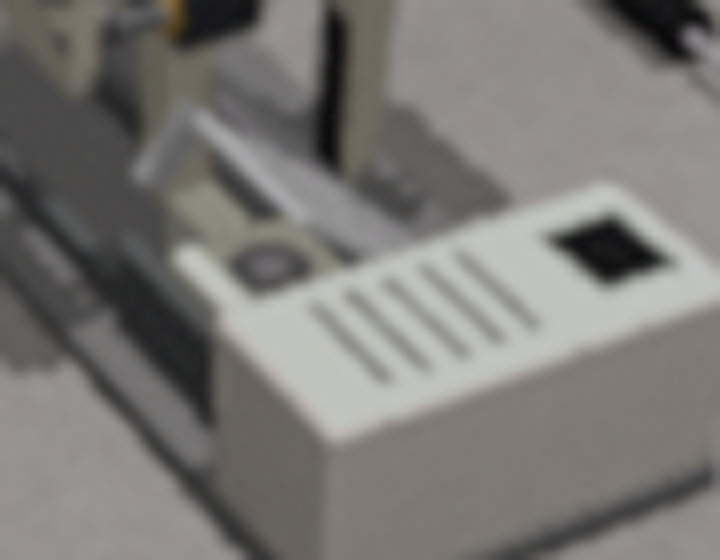

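```bash
python3 - <<'E'
from h import *
g={k:np.array(v) for k,v in pickle.load(open("pics/scene7.pkl","rb")).items()}
a=-.391;O=np.array([.593,-.004]);R=np.array([[np.cos(a),-np.sin(a)],[np.sin(a),np.cos(a)]])
for u,v in((268,265),):
    p=ray(g,(u+.5)/8-.5+230,(v+.5)/8-.5+190,.044); print((u,v),np.round(R.T@(p[:2]-O)*1000,1))
E
python3 tgt.py -32,32,112,-1 -32,32,180,-1
```

```text
(268, 265) [30.8  2.8]
t 6.5 port pos mm [-21.6  33.9] z 111.3 gap 0.04603120942998643 F port [-21.   2.] 23.7 q [-0.13  0.77  0.07  1.77 -0.11  0.63 -1.95]
(-32.0, 32.0, 112.0, -1.0) shift cm [-0.04 -1.04  0.18] rotvec deg [ 0.31 -0.31  1.91]
(-32.0, 32.0, 180.0, -1.0) shift cm [-6.83 -1.27  0.14] rotvec deg [ 0.31 -0.31  1.91]
[[-0.03, 0.93, -0.38], [0.02, -0.38, -0.93], [-1.0, -0.03, -0.01]]
```

Request:
jog_arm(series=[[[0,-0.4,0.1],[0,0,1],129],[[0,-0.8,0.1],[0,0,1.9],129],[[0,-1.2,0.1],[0,0,1.9],129],[[0,-1.2,0.1],[0,0,1.9],129]])

```text
t: 6.9
eef_pos: [0.5768, 0.0398, 0.1125]
tool_rot: [0.395, 0.59, 0.395, -0.583]
ft_force: [4.7, 2.4, 2.3]
finger_gap: 0.0463
```

```bash
python3 tgt.py -32,32,112,-1 -32,32,180,-1; python3 snap.py 8; python3 - <<'E'
import cv2,pickle
f=pickle.load(open("pics/scene8.pkl","rb"))["color"][190:260,230:320]
cv2.imwrite("pics/z8.png",cv2.resize(f[:,:,::-1],(720,560),interpolation=cv2.INTER_CUBIC))
E
```

```text
t 6.9 port pos mm [-31.7  34.3] z 112.5 gap 0.04627994714422177 F port [3.4 4. ] 2.3 q [-0.15  0.75  0.08  1.82 -0.11  0.57 -1.96]
(-32.0, 32.0, 112.0, -1.0) shift cm [ 0.05 -0.03  0.23] rotvec deg [ 0.31 -0.5  -0.3 ]
(-32.0, 32.0, 180.0, -1.0) shift cm [-6.75  0.    0.17] rotvec deg [ 0.31 -0.5  -0.3 ]
[[0.01, 0.93, -0.38], [0.01, -0.38, -0.93], [-1.0, 0.01, -0.01]]
```

View pics/z8.png

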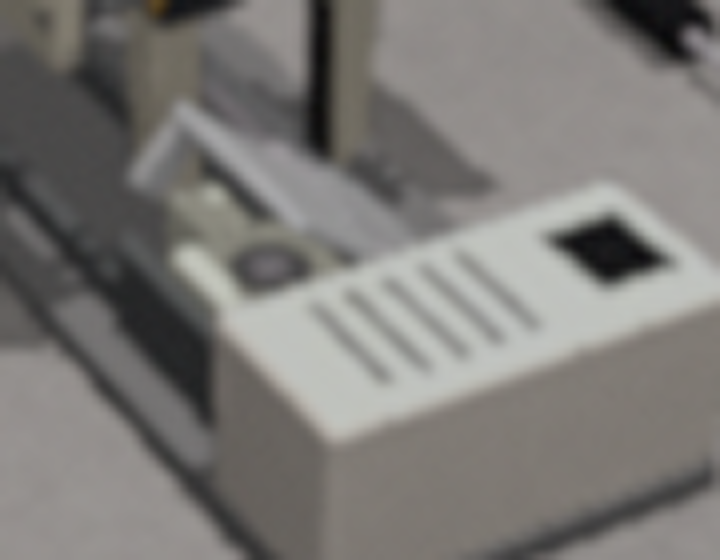

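Request:
jog_arm(series=[[[-0.5,0,0],[0,0,0],129],[[-1,0,0],[0,0,0],129],[[-1.6,0,0],[0,0,0],129],[[-2.4,0,0],[0,0,0],129],[[-3.5,0,0],[0,0,0],129],[[-5,0,0],[0,0,0],129],[[-8,0,0],[0,0,0],129],[[-10,-3,0],[0,0,0],129]])

```text
t: 7.8
eef_pos: [0.5501, 0.0465, 0.2136]
tool_rot: [0.395, 0.591, 0.392, -0.584]
ft_force: [0.3, 0.8, -0.2]
finger_gap: 0.0461
```

Request:
jog_arm(series=[[[-4,-8,4],[0,0,0],129],[[-5,-12,8],[0,0,0],129],[[-5,-12,14],[0,0,0],129],[[-5,-12,18],[0,0,0],129],[[-5,-12,22],[0,0,0],129],[[-5,-12,25],[0,0,0],129],[[-5,-12,28],[0,0,0],129],[[-5,-12,28],[0,0,0],129]])

```text
t: 8.6
eef_pos: [0.3276, -0.1715, 0.261]
tool_rot: [0.391, 0.592, 0.388, -0.588]
ft_force: [-0.5, -0.2, -0.3]
finger_gap: 0.0457
```

```bash
python3 tgt.py; python3 snap.py 9; python3 - <<'E'
import cv2,pickle
f=pickle.load(open("pics/scene9.pkl","rb"))["color"][190:260,230:320]
cv2.imwrite("pics/z9.png",cv2.resize(f[:,:,::-1],(720,560),interpolation=cv2.INTER_CUBIC))
E
```

```text
t 8.6 port pos mm [-181.6 -256. ] z 261.0 gap 0.04566909549367114 F port [-0.4 -0.4] -0.3 q [ 0.27  0.26  0.19  2.23 -0.08  0.66 -1.45]
[[0.01, 0.92, -0.39], [0.0, -0.39, -0.92], [-1.0, 0.01, -0.0]]
```

View pics/s9.png

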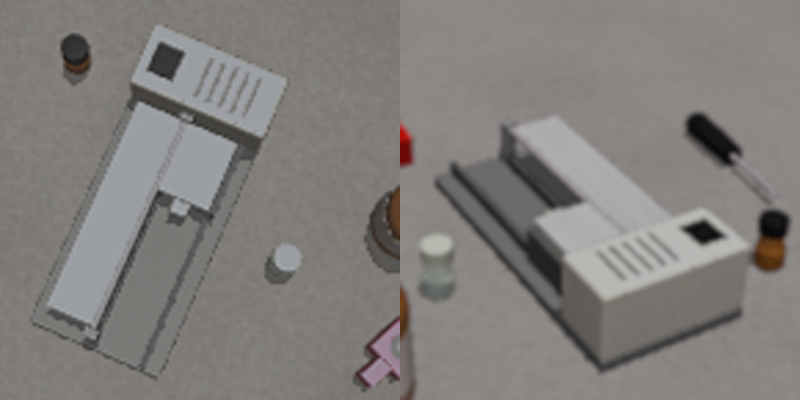

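View pics/z9.png

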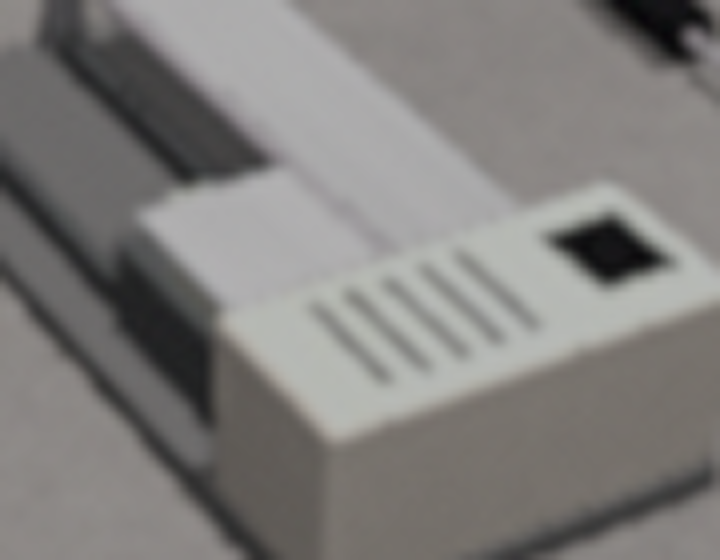

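```bash
python3 - <<'E'
from h import *
import cv2
f={k:np.array(v) for k,v in pickle.load(open("pics/top9.pkl","rb")).items()}
f0=pickle.load(open("pics/top0.pkl","rb"))["color"]
c=f["color"][150:200,230:300]
cv2.imwrite("pics/za.png",cv2.hconcat([cv2.resize(k[150:200,240:290,::-1],(400,400),interpolation=cv2.INTER_CUBIC) for k in (f0,f["color"])]))
E
```

```text
(no output)
```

View pics/za.png

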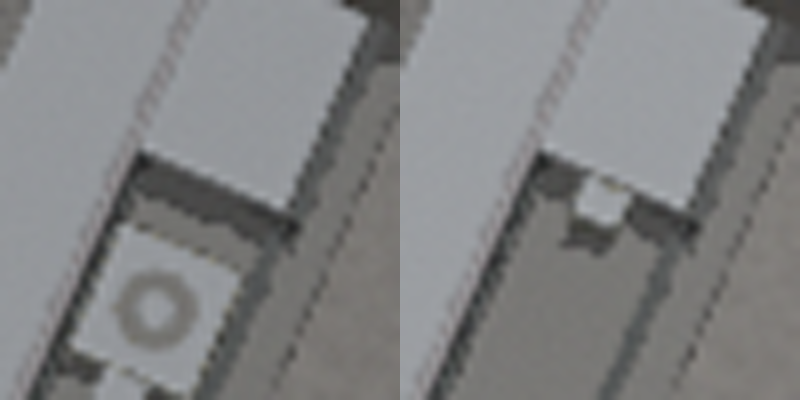

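```bash
python3 - <<'E'
from h import *
f={k:np.array(v) for k,v in pickle.load(open("pics/top9.pkl","rb")).items()}
a=-.391;O=np.array([.593,-.004]);R=np.array([[np.cos(a),-np.sin(a)],[np.sin(a),np.cos(a)]])
for n,u,v,z in(("tail",596,223,.044),("cover",615,182,.052)):
    p=ray(f,(u-400+.5)/8-.5+240,(v+.5)/8-.5+150,z); print(n,np.round(R.T@(p[:2]-O)*1000,1))
E
```

```text
tail [-14.1   0.2]
cover [-0.7 -0.3]
```

Relative to the cover edge, the tail sticks out 13.4 mm (13 mm expected when home). The flap is shut and nothing else has moved, so I'm handing the job in.

```bash
python3 -c "
from rig import workorder; print(workorder.sign_off())"
```

```text
the job is handed in; nothing more can be done
None
```

The white cartridge is loaded in the port, the flap has sprung shut behind it, and the job was handed in at about 8.7 s.

I held the flap open with one fingertip on the press bar while the other pushed the cartridge under it until it stopped. I then backed off about 10 mm with the flap still open and lifted straight up.

- **Seating:** the push stalled at about 21 N along the channel. The tail now sticks out 13.4 mm ahead of the cover edge, against 13 mm expected when fully home. While the flap was still open, the scene camera put the cartridge's origin at 30.8 mm, against 34.5 mm nominal. That camera had already read 2–3 mm short on the cartridge at the start, so I trusted the stall and the tail measurement.
- **Flap:** the cover sits exactly where it did in the first top-camera picture, so it is shut.
- **Bystanders:** both vials, the screwdriver and the pink look-alike look unmoved in the last pictures. The bottle and the red look-alike were only partly in view, and the green one was not in view. The arm did not work near any of these.
- **Forces:** the highest wrist force I read was about 32 N, while seating the cartridge. At hand-in the robot was clear and touching nothing.

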